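# Slide the battery monitor into its mounting rail

## Robot

A 6-joint arm with a two-finger parallel gripper is mounted at the origin on the work surface. World frame = base frame: x ahead of the robot, y to its left, z up, the work surface at z = 0. Lengths are in m, angles in rad, forces in N, time in s.
With the tool pointing down it reaches from about 0.35 to 0.775 m from the base axis. Payload 5.5 kg.
Tool frame: the origin (TCP) lies where the fingers leave the gripper's body, on its centre line; the fingertips stand env.tip_reach ahead of it and the grasp point (between the pads) lies 54 mm ahead of it (env.tip_reach is the distance from the TCP to the fingertips, in m); z points along the fingers, y is the line along which they close (so a half turn about z gives the same grasp; the last joint's range is limited). The gripper opens to 85 mm and grips with 20 to 120 N. Pads are 22 mm wide; open, the fingers measure 114 mm over their backs; the gripper's body (76 mm by 85 mm) begins 54 mm behind the grasp point. The pads swing forward as they close: fully open they stand 13 mm farther back than shut.
Start: joints at [1.133, 0.313, 0.046, 1.304, 0, 1.431], TCP at [0.169, 0.55, 0.304] pointing down, gripper open.
Joint ranges: [-2.76, 2.76], [-0.86, 1.69], [-1.03, 1.26], [-2.2, 2.34], [-1.47, 1.5], [-3.14, 3.14]. Speed limits (rad/s): [2.57, 2.57, 3.14, 3.14, 3.14, 3.14].

## Interface

Orientations are given as a unit quaternion [w, x, y, z].
In Python, from workcell import status, optics, hand_in, env gives the robot as it stands.
- The arm moves only by the shell command python3 -m handwheel 'ROWS' [FORCE]. ROWS is a JSON object whose one key "deltas" holds a list of rows, each a list of 5 numbers: the opening, from -1 (shut) to 1 (fully open), then the shift along the tool's x, y, z in units of 40 mm (1.0 is 40 mm), then the turn about the tool's z in units of 10 degrees (1.0 is 10 degrees). In form: {"deltas": [[jaw, x, y, z, roll], ...]}. A call has 1 to 20 rows; each row shifts and turns the commanded pose from where the row before left it, along the tool's axes as they then stand; what a row does not reach is not made up. A row lasts 1/8 s, in which the tool goes at most 62.5 mm and 10.7 degrees, less where a joint would pass 70% of its speed; a pose out of reach is approached as far as the arm can. A call is refused whole if a number of a shift passes 1 or a number of a turn 1, either way. A call with a gripper value outside its range is refused whole. The fingers move at their own pace and stop on an object; FORCE is the grip in N (left out, the last holds). Time passes only in rows, so rows that do not move let the fingers close. It gives the time, the measured TCP pose, the force, the opening and the grip force at its end, in the units of the state.
- status.get_state(): the state, without advancing time (a new reading comes with each control period).
- optics.read_camera(name): name is "scene" or "top" or "wrist"; returns a dict with "frame" (384x512x3 uint8, red, green, blue), "depth" (384x512 float32, m along the optical axis (not along the pixel's ray), 0 where there is no reading), "vfov" (degrees; the focal length in pixels is half the picture's height over the tangent of half this angle, whatever the lens; pixels are square), "cx", "cy" (the principal point, pixels), "origin" and "attitude" of the camera in the world. Camera axes: x right, y down, z forward; pixel columns grow to the right and rows downward; lengths in m; the calibration is good to about 2 mm. A picture is of the moment at which its call begins.
- hand_in(): hands the job in; it is judged then, once.
The state is a dict: "clock": time; "joint_pos": joint angles; "qvel": joint speeds; "tau": joint torques, N m; "tcp_pos": TCP position; "orientation": TCP orientation; "wrist_force": force on the tool from outside, world axes, zero at the start; "ft_torque": the same for the moment, N m; "finger_gap": finger opening in m; "grip_force": force on a finger pad.
Only numpy, scipy, OpenCV 4.12 (cv2) and the standard library are available. Lean on these libraries where they do the work, as an engineer would, in place of code of your own. Each camera call takes 0.05 s, during which the arm holds its last target. There are 200 camera calls.

## Task

Put the battery monitor unit on its mounting rail: the T-shaped foot under the unit goes in at the rail's open, flared end (either way round) and slides under the lips until it is fully home against the closed end. Let go of it there, and leave the spanner, the bottle and the vent cap where they are.

Things in the scene. Friction and masses are not known exactly. Their poses are not given: they have to be found in the camera images.
- monitor: Loose grey plastic box 90 x 56 mm on an aluminium T-foot, black grip fin on top, 84 mm high in all, 0.28 to 0.56 kg, rigid; both ends alike but for two round black sockets at -x. Origin: centre of the foot's underside; x along its length, z up. Foot plate 80 (x) x 50 (y) x 8 high; above it a neck 70 x 22, from 8 to 20 mm up; then the box, 20 to 56 mm up. Starts upright on its foot on the bench.
- monitor_fin (a point): Point in the monitor's black grip fin, on its upright axis, 78 mm above the foot's underside; axes as the monitor's. The fin is 60 long (x) x 20 wide (y) and stands from 56 to 84 mm above the foot's underside: grip it across the 20 mm from above.
- rail: Steel C-channel on a dark base plate 230 (x) x 104 (y) x 6 mm, bolted to the bench (does not move). Origin: underside centre of the plate; x along the channel from open to closed end, z up. Side walls and lips stand from x = -35 to +100 mm. Inside 56 wide, 12 high (6 to 18 mm above the bench); lips 4 thick (top at 22 mm), slot between them 32 wide, too narrow for the foot.
- rail_mouth (a point): Centre of the channel's open end (where the lips start; rail x = -35 mm), on the channel floor, 6 mm above the bench; axes as the rail's. Before it 80 mm of bare base plate, level with the channel floor, is a landing for the foot; over its last 27 mm two flared guide walls (to 18 mm above the bench) widen the way in from 56 to 73 mm.
- rail_stop (a point): Centre of the stop block's face at the closed end (rail x = +100 mm), on the channel floor, 6 mm above the bench; axes as the rail's. The block is as high as the lips (22 mm above the bench), so the box passes over it. With the foot home against it the monitor's origin is at x = +60, y = 0 (+-3), z = 6 mm in the rail's frame.
- spanner: Bystander: steel open-ended spanner 190 mm long, lying flat on the bench beyond the work. Origin at its middle, underside.
- water_bottle: Bystander: closed white bottle 60 mm across, 140 mm tall, standing beyond the work. Origin: centre of its base.
- vent_cap: Bystander: round black battery cap 56 mm across, 38 mm high, standing beyond the work. Origin: centre of its underside.
Things that resemble listed ones, but are neither listed nor needed, are in the scene too. Leave any orange, purple or red look-alike of the monitor alone.

How it is judged:
By the outcome, as a careful person would: the job done as asked, in the order asked, and still so for the second after the job is handed in, with the robot touching nothing.
It also fails if it takes over 45 s, if anything falls off the work surface, if the arm or the gripper's body presses on something with over 40 N, if the wrist force passes 120 N, or if a joint passes its speed limit or range.

## Working session

There is one attempt and no reset: what is moved stays moved. The work goes in short steps, Python scripts to look and compute and a shell command to move; the robot and the scene stay as the last step left them, time stands still between calls to the robot, and variables do not carry over. Pictures are saved under pics/ and viewed, at most 10 in all, crops included, and the job is handed in when it is done.

```bash
mkdir -p pics; cat > h.py <<'E'
import numpy as np, cv2
from scipy.spatial.transform import Rotation as R
from workcell import status, optics, env
def cam(n):
    c=optics.read_camera(n); 
    d=c["depth"]; h,w=d.shape; f=h/2/np.tan(np.radians(c["vfov"])/2)
    v,u=np.mgrid[:h,:w]
    P=np.stack([(u-c["cx"])/f*d,(v-c["cy"])/f*d,d],-1)
    a=np.array(c["attitude"])
    Rm=a if a.shape==(3,3) else R.from_quat(np.roll(a,-1)).as_matrix()
    c["P"]=P@Rm.T+np.array(c["origin"]); c["f"]=f; c["Rm"]=Rm
    return c
def save(c,n): cv2.imwrite("pics/"+n,c["frame"][:,:,::-1])
E
python3 - <<'E'
from h import *
a=cam("top");b=cam("scene")
np.savez("t.npz",P=a["P"],F=a["frame"])
cv2.imwrite("pics/a.png",a["frame"][:,:,::-1]);cv2.imwrite("pics/b.png",b["frame"][:,:,::-1])
print(a["origin"],a["attitude"],a["f"],env.tip_reach,status.get_state())
E
```

```text
[0.37039984 0.0387977  0.92937317] [ 0.080562   -0.63530943  0.76253756 -0.09180503] 415.95646156456314 0.0726 {'clock': 0.1, 'joint_pos': array([1.13338553e+00, 3.13951810e-01, 4.51099452e-02, 1.30359407e+00,
       1.71714489e-05, 1.43118608e+00]), 'qvel': array([ 4.83824926e-04, -1.53676167e-03,  4.39048839e-03, -2.56882247e-05,
       -4.85760439e-05, -9.20445867e-04]), 'tau': array([ 3.55858720e-03, -4.81725705e+01,  2.99244189e+01,  1.27806255e-02,
       -2.28909295e-05, -3.10792885e-06]), 'tcp_pos': array([0.1685873 , 0.54938966, 0.30308995]), 'orientation': array([-2.41485455e-04,  1.48350626e-01,  9.88934487e-01, -7.83478171e-04]), 'wrist_force': array([0.01965286, 0.34787534, 0.78656583]), 'ft_torque': array([ 0.05590859, -0.03284958,  0.02549056]), 'grip_force': 0.0, 'finger_gap': 0.08537470756133089}
```

View pics/a.png

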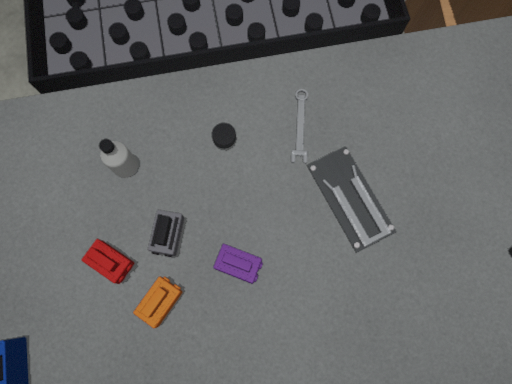

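View pics/b.png

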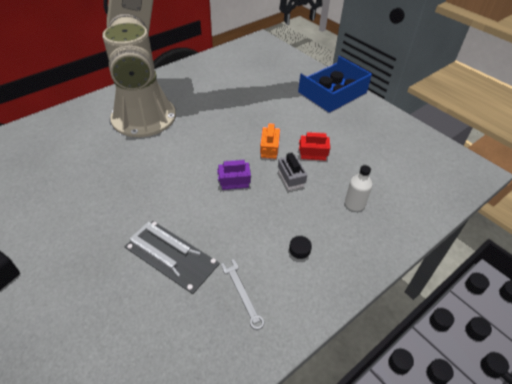

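The top view shows the grey monitor at (166,233) and the rail at (352,200). The rail's open end is at the upper left (330,170) and its closed end is near (378,238). The look-alikes are at (107,260), (158,302) and (238,263).

```bash
python3 - <<'E'
from h import *
d=np.load("t.npz");P=d["P"];F=d["F"].astype(int)
def win(u0,u1,v0,v1): return P[v0:v1,u0:u1].reshape(-1,3),F[v0:v1,u0:u1].reshape(-1,3)
def rect(p,n):
    (c,s,a)=cv2.minAreaRect((p[:,:2]*1000).astype(np.float32)); print(n,len(p),"c",np.round(c,1),"s",np.round(s,1),"a",round(a,1),"z",np.round(np.percentile(p[:,2],[5,50,95])*1000,1))
p,f=win(140,195,205,262)
rect(p[p[:,2]>.072],"fin"); rect(p[(p[:,2]>.045)],"box+fin"); rect(p[(p[:,2]>.045)&(p[:,2]<.065)],"box")
p,f=win(300,402,142,256); g=f.sum(1)
print("bench z",np.median(P[300:340,250:330,2])*1000)
hi=p[(p[:,2]>.014)]; rect(hi,"hi"); lip=p[(p[:,2]>.017)&(g>330)]; rect(lip,"bright")
m=cv2.morphologyEx(((F[142:256,300:402].sum(2)<210)).astype(np.uint8),cv2.MORPH_OPEN,np.ones((2,2)))
rect(p[(m.reshape(-1)>0)],"dark"); 
rect(p[p[:,2]>.0035],"plate")
# screws / corner px
big=cv2.resize(d["F"][140:260,290:410,::-1],None,fx=5,fy=5,interpolation=cv2.INTER_CUBIC)
bm=cv2.resize(d["F"][200:270,130:200,::-1],(400,400),interpolation=cv2.INTER_CUBIC)
c=np.zeros((600,800,3),np.uint8); c[:600,:500]=cv2.resize(big,(500,600)) if 0 else big[:,:500]; c[:300,500:]=cv2.resize(bm,(300,300)); cv2.imwrite("pics/c.png",c)
E
```

```text
fin 320 c [457.9 136.8] s [256.2  58.4] a 35.4 z [76.3 83.2 86. ]
box+fin 1137 c [487.5 119.2] s [266.2  99.2] a 54.9 z [52.1 56.3 84.7]
box 796 c [541.9 197.9] s [56.2 94.3] a 69.5 z [51.5 55.3 58.6]
bench z -0.7677236432327428
hi 1295 c [ 498. -102.] s [173.  338.4] a 15.1 z [16.7 21.2 24.4]
bright 1139 c [ 496.3 -102.2] s [169.7 337.9] a 15.1 z [18.6 21.4 24.3]
dark 40 c [ 433.5 -132. ] s [114.3 345.7] a 38.6 z [ 2.1  5.5 66.4]
plate 4256 c [ 502.6 -177.4] s [260.2 434.9] a 62.3 z [ 3.9  6.7 23. ]
```

View pics/c.png

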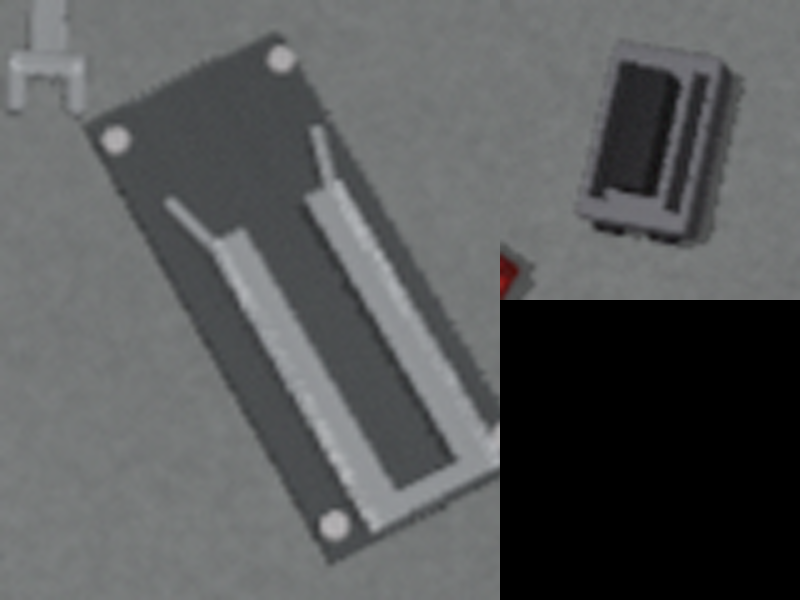

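Crops: in the left one, scaled 5x from (290,140), screw heads show at crop (282,60), (117,140) and (335,524). The lips run from (230,240) to (385,510) and from (325,190) to (480,460). The monitor's sockets face the bottom of the image. Next I'll fit with connected masks, since the raw depth has outliers.

```bash
cat >> h.py <<'E'
def comp(mask):
    n,l,s,_=cv2.connectedComponentsWithStats(mask.astype(np.uint8),connectivity=4)
    return l==1+np.argmax(s[1:,4])
def rect(p,n):
    (c,s,a)=cv2.minAreaRect((p[:,:2]*1000).astype(np.float32)); print(n,len(p),"c",np.round(c,1),"s",np.round(s,1),"a",round(a,1),"mean",np.round(p.mean(0)*1000,1))
E
python3 - <<'E'
from h import *
d=np.load("t.npz");P=d["P"];F=d["F"].astype(int)
P=cv2.merge([cv2.medianBlur(np.ascontiguousarray(P[:,:,i]).astype(np.float32),3) for i in range(3)])
def sub(m,u0,u1,v0,v1):
    k=np.zeros(m.shape,bool);k[v0:v1,u0:u1]=m[v0:v1,u0:u1];return P[comp(k)]
Z=P[:,:,2];G=F.sum(2)
rect(sub((Z>.045)&(Z<.1),145,190,207,260),"box")
rect(sub((Z>.072)&(Z<.1),145,190,207,260),"fin")
rect(sub((Z>.013)&(Z<.03),310,400,148,252),"channel (expect x -35..104?)")
rect(sub((Z>.0025)&(Z<.03)&(G<600),305,400,146,254),"plate")
for s in [(346,152),(313,168),(357,245),(390,228)]:
    u,v=s;print(s,G[v-1:v+2,u-1:u+2].mean(),np.round(np.median(P[v-1:v+2,u-1:u+2].reshape(-1,3),0)*1000,1))
E
```

```text
box 1131 c [543.1 197.9] s [56.9 91.4] a 69.8 mean [540.2 195.7  62.8]
fin 310 c [543.5 198. ] s [20.9 58.9] a 69.2 mean [542.3 196.9  82.3]
channel (expect x -35..104?) 1275 c [ 530.8 -230.2] s [172.4  79.9] a 17.6 mean [ 518.  -231.1   20.5]
plate 4494 c [ 569.7 -218.5] s [262.5 106.8] a 16.3 mean [ 551.  -220.2    9.8]
(346, 152) 487.55555555555554 [ 661.  -237.6    9.5]
(313, 168) 501.55555555555554 [ 636.6 -152.9    8.6]
(357, 245) 518.4444444444445 [ 444.2 -209.4    9.7]
(390, 228) 496.77777777777777 [ 467.8 -290.7   10.6]
```

Measurements agree with the given sizes:
- **Monitor:** centre (543,198), long axis at -20.5°, box 91x57, fin 59x21, height 82-84.
- **Rail:** centre about (552.4,-222.7), +x direction 195.9° (toward the robot).

Next I'll move over the monitor.

```bash
cat >> h.py <<'E'
def go(x,y,z,tooly):
    "print rows units from current pose to (x,y,z) with tool y at yaw tooly deg (mod 180): turn first, then shift in the turned frame"
    s=status.get_state(); Rm=R.from_quat(np.roll(s["orientation"],-1)).as_matrix()
    yy=np.degrees(np.arctan2(Rm[1,1],Rm[0,1])); dt=(tooly-yy+90)%180-90
    A=Rm@R.from_euler("z",-dt,degrees=True).as_matrix()
    print("t",s["clock"],"tcp",np.round(s["tcp_pos"],4),"yaw",round(yy,2),"roll",round(-dt/10,3),"shift",np.round(A.T@(np.array([x,y,z])-s["tcp_pos"])/.04,3),"F",np.round(s["wrist_force"],1),"gap",round(s["finger_gap"],4),"tilt",np.round(Rm[:,2],3))
E
python3 -c "
from h import *
go(.543,.198,.22,69.5)"
python3 -m handwheel '{"deltas":[[1,0,0,0,0.35],[1,-0.845,-0.353,0.148,0],[1,-0.845,-0.353,0.148,0],[1,-0.845,-0.353,0.148,0],[1,-0.845,-0.353,0.148,0],[1,-0.845,-0.353,0.148,0],[1,-0.845,-0.353,0.148,0],[1,-0.845,-0.353,0.148,0],[1,-0.845,-0.353,0.148,0],[1,-0.845,-0.353,0.148,0],[1,-0.845,-0.353,0.148,0],[1,-0.845,-0.353,0.148,0],[1,-0.845,-0.353,0.148,0],[1,-0.845,-0.353,0.148,0],[1,-0.845,-0.353,0.148,0],[1,0,0,0,0],[1,0,0,0,0]]}' 60
python3 - <<'E'
from h import *
c=cam("wrist");save(c,"w1.png")
Z=c["P"][:,:,2]
rect(c["P"][comp((Z>.073)&(Z<.1))],"fin"); rect(c["P"][comp((Z>.045)&(Z<.1))],"box")
go(.543,.198,.133,69.5)
E
```

```text
t 0.1 tcp [0.1686 0.5494 0.3031] yaw 72.94 roll 0.344 shift [-11.844  -4.947   2.084] F [0.  0.3 0.8] gap 0.0854 tilt [-0.001 -0.001 -1.   ]
clock: 2.22
tcp_pos: [0.5418, 0.1984, 0.2206]
orientation: [-0.001, 0.179, 0.984, -0.0]
wrist_force: [-0.3, 0.7, 0.1]
finger_gap: 0.0856
grip_force: 0.0
fin 3884 c [503.4 326.2] s [60.7 20.6] a 46.3 mean [502.4 324.   82.9]
box 11968 c [501.8 324.7] s [93.8 56.5] a 46.6 mean [499.8 320.1  64.7]
t 2.275 tcp [0.5417 0.1988 0.2208] yaw 69.46 roll -0.004 shift [-0.041 -0.006  2.195] F [-0.3  0.1 -0.8] gap 0.0851 tilt [-0.001  0.    -1.   ]
```

View pics/w1.png

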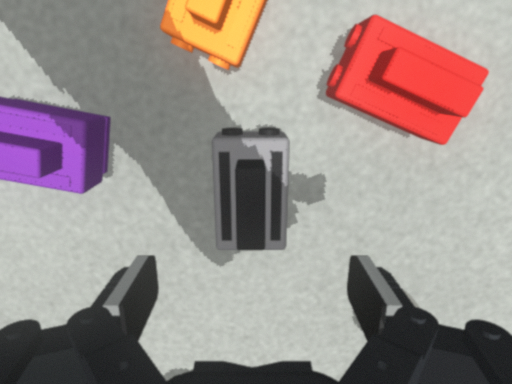

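The wrist view shows the grey monitor at (251,190), aligned upright between the fingers. The red unit at (410,80) was the biggest component, so I'll restrict the window to the monitor.

```bash
python3 - <<'E'
from h import *
c=cam("wrist")
Z=c["P"][:,:,2]; W=np.zeros(Z.shape,bool);W[115:260,195:305]=1
rect(c["P"][comp(W&(Z>.073)&(Z<.1))],"fin"); rect(c["P"][comp(W&(Z>.045)&(Z<.1))],"box")
go(.543,.198,.133,69.5)
E
```

```text
fin 2531 c [541.1 195.7] s [19.9 60.4] a 69.3 mean [538.7 196.6  83.1]
box 8471 c [539.1 196.6] s [56.2 93.3] a 69.6 mean [534.4 198.4  63.8]
t 2.325 tcp [0.5416 0.199  0.221 ] yaw 69.49 roll -0.001 shift [-0.043 -0.012  2.201] F [ 0.6  0.8 -1.2] gap 0.0852 tilt [-0.001  0.    -1.   ]
```

```bash
python3 -m handwheel '{"deltas":[[1,0,-0.03,0.5,0],[1,0,0,0.5,0],[1,0,0,0.5,0],[1,0,0,0.4,0],[1,0,0,0.3,0],[1,0,0,0,0],[-1,0,0,0,0],[-1,0,0,0,0],[-1,0,0,0,0],[-1,0,0,0,0],[-1,0,0,0,0],[-1,0,0,0,0],[-1,0,0,0,0],[-1,0,0,0,0]]}' 80; python3 -c "
from h import *
go(.542,.197,.2,69.5)"
```

```text
clock: 4.08
tcp_pos: [0.5422, 0.1971, 0.1336]
orientation: [0.0, 0.179, 0.984, -0.0]
wrist_force: [-0.8, -2.4, 6.2]
finger_gap: 0.0188
grip_force: 79.3
t 4.075 tcp [0.5422 0.1971 0.1336] yaw 69.43 roll -0.007 shift [ 0.002 -0.004 -1.66 ] F [-0.8 -2.4  6.2] gap 0.0188 tilt [ 0.001 -0.    -1.   ]
```

```bash
python3 -c "
from h import *
go(.634,-.1994,.25,105.9)"; python3 -m handwheel '{"deltas":[[-1,0,0,-0.5,0],[-1,0,0,-0.6,0],[-1,0,0,-0.6,-0.91],[-1,0,0,-0.6,-0.91],[-1,0,0,-0.6,-0.91],[-1,0,0,0,-0.91],[-1,0,0,0,0]]}'; python3 -c "
from h import *
go(.634,-.1994,.25,105.9)"
```

```text
t 4.075 tcp [0.5422 0.1971 0.1336] yaw 69.43 roll -3.647 shift [  0.506 -10.164  -2.906] F [-0.8 -2.4  6.2] gap 0.0188 tilt [ 0.001 -0.    -1.   ]
clock: 4.95
tcp_pos: [0.5415, 0.1974, 0.2482]
orientation: [-0.001, -0.137, 0.991, 0.0]
wrist_force: [0.2, 0.5, -4.5]
finger_gap: 0.0181
grip_force: 78.8
t 4.95 tcp [0.5415 0.1974 0.2482] yaw 105.75 roll -0.015 shift [  0.493 -10.173  -0.051] F [ 0.2  0.5 -4.5] gap 0.0181 tilt [-0.002  0.    -1.   ]
```

Lift looks good: about 4.5 N, or roughly 0.46 kg. Next I'll travel to the landing.

```bash
python3 -m handwheel '{"deltas":[[-1,0.05,-0.5,0,0],[-1,0.05,-0.85,0,0],[-1,0.05,-0.85,0,0],[-1,0.05,-0.85,0,0],[-1,0.05,-0.85,0,0],[-1,0.05,-0.85,0,0],[-1,0.05,-0.85,0,0],[-1,0.05,-0.85,0,0],[-1,0.05,-0.85,0,0],[-1,0.05,-0.85,0,0],[-1,0,-0.85,0,0],[-1,0,-0.85,0,0],[-1,0,-0.32,0,0],[-1,0,0,0,0],[-1,0,0,0,0]]}'; python3 - <<'E'
from h import *
go(.634,-.1994,.25,105.9)
c=cam("wrist");save(c,"w2.png");print(c["origin"])
P=c["P"];np.savez("w2.npz",P=P,F=c["frame"])
t=cam("top");save(t,"t2.png");np.savez("t2.npz",P=t["P"],F=t["frame"])
E
```

```text
clock: 6.82
tcp_pos: [0.6332, -0.1986, 0.2486]
orientation: [-0.0, -0.138, 0.99, 0.001]
wrist_force: [-0.1, -0.0, -3.6]
finger_gap: 0.0187
grip_force: 79.0
t 6.825 tcp [ 0.6332 -0.1986  0.2486] yaw 105.85 roll -0.005 shift [-0.014 -0.025 -0.034] F [-0.1 -0.  -3.6] gap 0.0187 tilt [-0.001  0.001 -1.   ]
[ 0.55593845 -0.22201592  0.31832707]
```

View pics/w2.png

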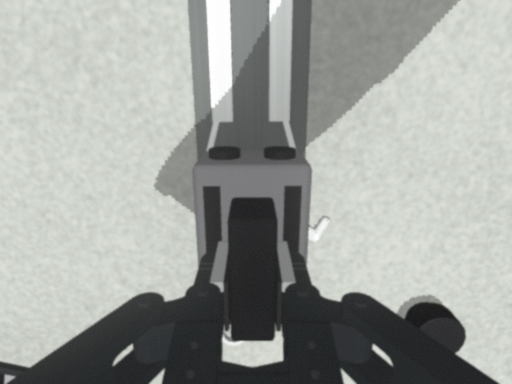

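The wrist view shows the held box centred near u=252 and, ahead of it, the lips at u≈207-232 and 270-292 (v<120). I'll measure the relative lateral offset and angle in this one camera.

```bash
python3 - <<'E'
from h import *
d=np.load("w2.npz");P=d["P"];Z=P[:,:,2]
u=np.radians(15.9);ax=np.array([np.cos(u),np.sin(u)]);n=np.array([-ax[1],ax[0]])
L=P[:,:,:2]@n*1000;A=P[:,:,:2]@ax*1000
def edges(name,zlo,zhi,v0,v1,u0=180,u1=325,jump=None):
    r=[]
    for v in range(v0,v1):
        m=np.where((Z[v,u0:u1]>zlo)&(Z[v,u0:u1]<zhi))[0]+u0
        if len(m)<4: continue
        l=np.sort(L[v,m]); g=np.argmax(np.diff(l))
        r.append((np.median(A[v,m]),l[0],l[-1],l[g],l[g+1]))
    r=np.array(r)
    if len(r)<5: print(name,"none");return
    mid=(r[:,1]+r[:,2])/2; sl=(r[:,3]+r[:,4])/2
    print(name,len(r),"A",np.round(r[[0,-1],0]),"lat lo/hi",np.round(np.median(r[:,1:],0),1),"mid",round(np.median(mid),2),"slotmid",round(np.median(sl),2),"slope deg lo,hi,slots",[round(np.degrees(np.polyfit(r[:,0],r[:,k],1)[0]),2) for k in (1,2,3,4)])
edges("lips",.0185,.03,2,100)
edges("plate",.003,.03,2,100)
edges("box",.155,.185,168,235,185,320)
s=status.get_state()["tcp_pos"];print("tcp lat",s[:2]@n*1000,"A",s[:2]@ax*1000)
print("box top z",np.median(Z[170:180,225:280]),"fin",np.median(Z[215:230,240:262]))
rect(P[comp((Z>.15)&(Z<.185)&(np.arange(384)[:,None]<240)&(np.abs(np.arange(512)-252)<65))],"boxfront")
c=np.array([552.4,-222.7]);print("top est rail lat",c@n,"A",c@ax)
E
```

```text
lips 98 A [412. 486.] lat lo/hi [-400.5 -333.3 -383.2 -350.6] mid -366.92 slotmid -366.88 slope deg lo,hi,slots [np.float64(0.55), np.float64(0.44), np.float64(0.54), np.float64(0.35)]
plate 98 A [408. 486.] lat lo/hi [-418.4 -315.5 -403.2 -400.4] mid -366.92 slotmid -401.77 slope deg lo,hi,slots [np.float64(0.54), np.float64(0.29), np.float64(11.71), np.float64(11.78)]
box 67 A [510. 543.] lat lo/hi [-393.2 -338.  -377.7 -354.2] mid -365.65 slotmid -365.46 slope deg lo,hi,slots [np.float64(-0.1), np.float64(0.12), np.float64(-9.0), np.float64(49.9)]
tcp lat -364.2116959720136 A 554.9054172342591
box top z 0.1707214942129239 fin 0.19815239106290122
boxfront 8537 c [ 605.7 -207.6] s [42.9 56.1] a 16.0 mean [ 601.4 -208.9  169.3]
top est rail lat -365.51486204230906 A 470.2551813921796
```

Wrist camera: the rail axis is about 16.4°, the held box is at about 15.9°, and the lateral error is under 1 mm. I'll trim the yaw, descend onto the landing and check.

```bash
python3 -m handwheel '{"deltas":[[-1,0,-0.01,0.4,-0.05],[-1,0,0,0.5,0],[-1,0,0,0.5,0],[-1,0,0,0.5,0],[-1,0,0,0.4,0],[-1,0,0,0.2,0],[-1,0,0,0,0],[-1,0,0,0,0]]}' ; python3 - <<'E'
from h import *
go(.634,-.1994,.141,106.4)
c=cam("wrist");save(c,"w3.png")
E
```

```text
clock: 7.92
tcp_pos: [0.6343, -0.2001, 0.1498]
orientation: [0.001, -0.142, 0.99, -0.0]
wrist_force: [0.5, 0.5, -3.1]
finger_gap: 0.0185
grip_force: 78.9
t 7.925 tcp [ 0.6343 -0.2001  0.1498] yaw 106.34 roll -0.006 shift [0.004 0.019 0.221] F [ 0.5  0.5 -3.1] gap 0.0185 tilt [ 0.001 -0.001 -1.   ]
```

View pics/w3.png

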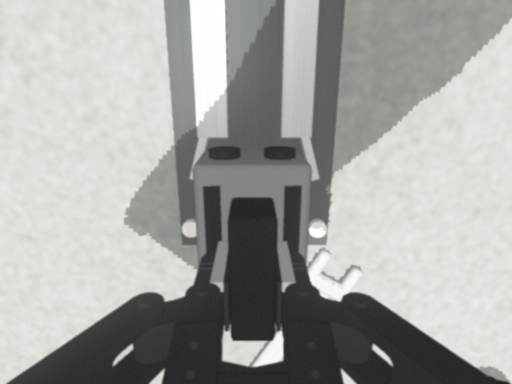

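The box sits centred before the mouth. The flares are at (200,160) and (312,160), and the slot's centre is at u≈254 against 252 for the box. I'll lower to about 1.5 mm above the floor and start sliding.

```bash
python3 -m handwheel '{"deltas":[[-1,0,0.02,0.12,0],[-1,0,0,0.10,0],[-1,0,0,0,0],[-1,0.15,0,0,0],[-1,0.15,0,0,0],[-1,0.15,0,0,0],[-1,0.15,0,0,0],[-1,0.15,0,0,0],[-1,0.15,0,0,0],[-1,0.15,0,0,0],[-1,0.15,0,0,0],[-1,0,0,0,0]]}' ; python3 - <<'E'
from h import *
go(.4952,-.2385,.141,106.4)
E
```

```text
clock: 9.48
tcp_pos: [0.587, -0.2127, 0.1402]
orientation: [-0.0, -0.142, 0.99, 0.0]
wrist_force: [0.4, 0.3, -3.6]
finger_gap: 0.0187
grip_force: 79.0
t 9.475 tcp [ 0.587  -0.2127  0.1402] yaw 106.31 roll -0.009 shift [ 2.385  0.03  -0.019] F [ 0.4  0.3 -3.6] gap 0.0187 tilt [-0.  0. -1.]
```

```bash
python3 -m handwheel '{"deltas":[[-1,0.2,0,0,0],[-1,0.2,0,0,0],[-1,0.2,0,0,0],[-1,0.2,0,0,0],[-1,0.2,0,0,0],[-1,0.2,0,0,0],[-1,0.2,0,0,0],[-1,0.2,0,0,0],[-1,0.2,0,0,0],[-1,0.2,0,0,0],[-1,0.1,0,0,0],[-1,0,0,0,0]]}' ; python3 - <<'E'
from h import *
go(.4952,-.2385,.141,106.4)
E
```

```text
clock: 10.98
tcp_pos: [0.5067, -0.2363, 0.1402]
orientation: [0.0, -0.142, 0.99, 0.0]
wrist_force: [0.7, 0.3, -5.0]
finger_gap: 0.0184
grip_force: 79.0
t 10.975 tcp [ 0.5067 -0.2363  0.1402] yaw 106.32 roll -0.008 shift [ 0.291  0.029 -0.019] F [ 0.7  0.3 -5. ] gap 0.0184 tilt [ 0.  0. -1.]
```

```bash
python3 -m handwheel '{"deltas":[[-1,0.05,0,0,0],[-1,0.05,0,0,0],[-1,0.05,0,0,0],[-1,0.05,0,0,0],[-1,0.03,0,0,0],[-1,0.03,0,0,0],[-1,0,0,0,0]]}' ; python3 -c "
from h import *
go(.4952,-.2385,.141,106.4)"
```

```text
clock: 11.85
tcp_pos: [0.4969, -0.2392, 0.1402]
orientation: [0.0, -0.142, 0.99, 0.0]
wrist_force: [-0.7, -0.8, -4.3]
finger_gap: 0.0184
grip_force: 79.0
t 11.85 tcp [ 0.4969 -0.2392  0.1402] yaw 106.33 roll -0.007 shift [ 0.036  0.028 -0.02 ] F [-0.7 -0.8 -4.3] gap 0.0184 tilt [ 0.  0. -1.]
```

```bash
python3 -m handwheel '{"deltas":[[-1,0.03,0,0,0],[-1,0.03,0,0,0],[-1,0,0,0,0]]}' ; python3 -c "
from h import *
go(.4952,-.2385,.141,106.4)"
```

```text
clock: 12.22
tcp_pos: [0.4949, -0.2398, 0.1403]
orientation: [0.001, -0.142, 0.99, 0.0]
wrist_force: [1.2, 0.8, -4.2]
finger_gap: 0.0184
grip_force: 79.0
t 12.225 tcp [ 0.4949 -0.2398  0.1403] yaw 106.34 roll -0.006 shift [-0.015  0.029 -0.018] F [ 1.2  0.8 -4.2] gap 0.0184 tilt [ 0.001  0.    -1.   ]
```

Still no stop contact, so I'll press on in small steps.

```bash
python3 -m handwheel '{"deltas":[[-1,0.03,0,0,0],[-1,0.03,0,0,0],[-1,0,0,0,0]]}' ; python3 -m handwheel '{"deltas":[[-1,0.02,0,0,0],[-1,0.02,0,0,0],[-1,0,0,0,0]]}'|grep -E "tcp|wrist"
```

```text
clock: 12.6
tcp_pos: [0.494, -0.2401, 0.1407]
orientation: [0.002, -0.142, 0.99, 0.0]
wrist_force: [5.8, 3.2, -5.0]
finger_gap: 0.0186
grip_force: 78.9
tcp_pos: [0.4934, -0.2403, 0.1409]
wrist_force: [10.2, 5.1, -4.9]
```

Contact at about 11 N, which matches the expected home position. I'll lower to the floor, press a little more, then release and rise.

```bash
python3 -m handwheel '{"deltas":[[-1,0,0,0.02,0],[-1,0.02,0,0.02,0],[-1,0,0,0,0]]}' |grep -E "tcp|wrist"; python3 -m handwheel '{"deltas":[[0,0,0,0,0],[0.4,0,0,0,0],[0.4,0,0,0,0],[0.4,0,0,0,0],[0.4,0,0,-0.3,0],[0.4,0,0,-0.5,0],[0.6,0,0,-0.8,0],[1,0,0,-0.9,0],[1,0,0,-0.9,0],[1,0,0,-0.5,0],[1,0.8,0,0,0],[1,0.8,0,0,0],[1,0,0,0,0]]}'; python3 - <<'E'
from h import *
c=cam("wrist");t=cam("top")
cv2.imwrite("pics/f.png",np.hstack([c["frame"],cv2.resize(t["frame"][130:270,290:410],(329,384))])[:,:,::-1][:, :800])
P=c["P"];Z=P[:,:,2];np.savez("f.npz",P=P)
rect(P[comp((Z>.08)&(Z<.1))],"fin");rect(P[comp((Z>.05)&(Z<.1))],"box")
E
```

```text
tcp_pos: [0.4935, -0.2406, 0.1404]
wrist_force: [9.7, 6.6, 0.9]
clock: 14.98
tcp_pos: [0.4272, -0.2595, 0.2957]
orientation: [0.0, -0.141, 0.99, -0.0]
wrist_force: [0.0, -0.2, 0.6]
finger_gap: 0.0852
grip_force: 0.0
fin 1261 c [ 494.2 -241.8] s [60.1 19.5] a 16.5 mean [ 491.6 -242.4   89. ]
box 4654 c [ 492.  -242.2] s [93. 56.] a 16.3 mean [ 486.2 -243.9   68.9]
```

View pics/f.png

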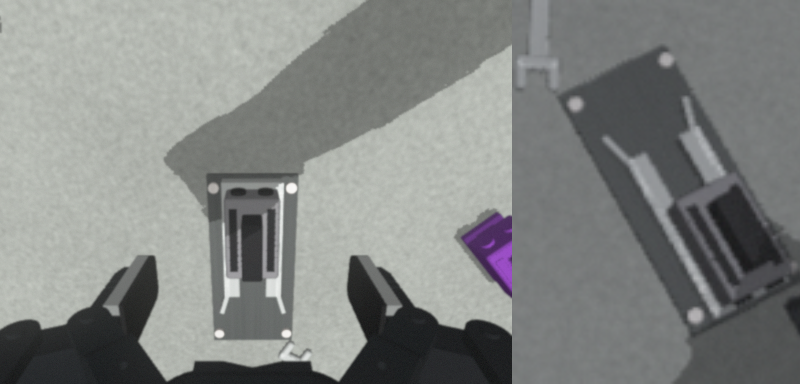

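The picture shows the monitor seated in the channel at (251,235), at the closed end, with the spanner untouched. I'll do one check of its position relative to the plate.

```bash
python3 - <<'E'
from h import *
P=np.load("f.npz")["P"];Z=P[:,:,2]
W=np.zeros(Z.shape,bool);W[165:350,195:310]=1
ax=np.array([-np.cos(np.radians(16.4)),-np.sin(np.radians(16.4))]);n=np.array([-ax[1],ax[0]])
q=P[comp(W&(Z>.003)&(Z<.12))];f=P[comp(W&(Z>.082)&(Z<.1))];b=P[comp(W&(Z>.05)&(Z<.068))]
r=lambda p:[(np.percentile(p[:,:2]@k,.5)*1e3+np.percentile(p[:,:2]@k,99.5)*1e3)/2 for k in(ax,n)]
rect(q,"plate");print("fin rel",np.subtract(r(f),r(q)),"box rel",np.subtract(r(b),r(q)))
print(np.median(f[:,2]),np.median(b[:,2]))
E
```

```text
plate 14089 c [ 551.8 -224.1] s [231.2 104.2] a 16.3 mean [ 530.7 -230.2   29.1]
fin rel [60.03200587  0.65433695] box rel [61.82069477  0.40218652]
0.08933602954320041 0.06149671423322492
```

The fin sits at rail x = 60.0, y = 0.65 mm and at the right height, so the foot is home.

```bash
python3 -c "
from workcell import hand_in
print(hand_in())"
```

```text
the job is handed in; nothing more can be done
None
```

The monitor is fully home on its rail (measured at x = 60.0 mm, y = 0.7 mm in the rail's frame) and released, nothing else was moved, and the job was handed in at about 15 s.

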